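# Roll a spare trolley wheel into its rack

## Task

Put the spare trolley wheel away in the wheel rack: roll it on its tread over the table, guided all the way and never lifted off, laid over or let run loose, up the ramp and in between the rails. With the wheel, press the rack's stiff sliding end pad fully home, gently, without ramming it. Then let go and leave the wheel standing in the rack against the pad, with the other things on the table undisturbed.

Things in the scene. Friction and masses are not known exactly. Their poses are not given: they have to be found in the camera images.
- wheel: Trolley wheel on its tread: black tyre 80 mm across, 28 mm wide, flat sides, grey hub, 0.35-0.6 kg. A 14 mm steel axle sticks out 14 mm each side: 56 mm between its flat ends. Origin: its centre, 40 mm above what it stands on; y along the axle, x and z turn as it rolls. The wheel turns freely on the axle: held by the axle's two ends, it rolls as it is moved along.
- rack: Wheel rack of plywood, fixed on the table, 275 mm long, 62 mm wide: ramp, channel between two rails, stop block at the far end. Origin: middle of the toe of its ramp, on the table; x level along the rack, the way the wheel rolls in; z up.
- crest (a point): Top of the ramp, on the rack's floor: 70 mm along the rack's x, 18 mm above the table. The floor rises evenly from the toe to here, then falls evenly to 3 mm height at x = 240 mm, so that a wheel let go beyond the crest tends to roll on towards the stop.
- channel (a point): A point on the channel's floor, middle, 90 mm along the rack's x. The channel is 36 mm wide and runs from x = 70 mm to 265 mm between wooden rails 8 mm thick, whose tops follow the floor 11 mm above it. A flared mouth (22 mm high, reaching up to 39 mm to either side) leads in from x = 30 mm.
- pad_zone (a point): x = 200 mm, 48 mm up: mid-range of the free pad's face. An aluminium block (36 long, 78 wide over its legs, 67 high, mm) is clamped over the rails, its place along x unmeasured: at the start the pad's face is anywhere within 15 mm of here. The pad is upright steel, 34 mm wide, 34 to 64 mm above the table; the tread meets it at axle height, the wheel's centre 40 mm short of its face.
- rack_end (a point): Middle of the rack's far end, on its floor, 275 mm along the rack's x. The pad's travel, along this x, is not measured and must be felt: it starts fully out, slides stiffly (about 5 N) and stays where it is left, and is home after 14 mm, against a hard end where the force rises sharply. 10 to 15 N is a gentle full press; over 20 N is ramming.
- meter: Bystander: grey handheld meter, 150 x 75 x 34 mm, lying on the table. Origin at the centre of its underside.
- jar: Bystander: small closed white jar, 64 mm in diameter, 75 mm high. Origin at the centre of its underside.
- spanner: Bystander: steel spanner 160 mm long, lying flat on the table. Origin on its underside.
There are look-alikes about, which are no part of the job. Leave any orange or pink look-alike of the wheel alone.

How it is judged:
By the outcome, as a careful person would: the job done as asked, in the order asked, and still so for the second after the job is handed in, with the robot touching nothing.
It also fails if it takes over 61 s, if anything falls off the work surface, if the arm or the gripper's body presses on something with over 40 N, if the wrist force passes 120 N, or if a joint passes its speed limit or range.

## Robot

A 7-joint arm with a two-finger parallel gripper is mounted at the origin on the work surface. World frame = base frame: x ahead of the robot, y to its left, z up, the work surface at z = 0. Lengths are in m, angles in rad, forces in N, time in s.
With the tool pointing down it reaches from about 0.4 to 0.85 m from the base axis. Payload 10.4 kg.
Tool frame: the origin (TCP) lies at the very end of the fingers, on their centre line; the grasp point (between the pads) lies 19 mm behind it (manip.pinch_z is the distance from the TCP to the grasp point, in m); z points along the fingers, y is the line along which they close (so a half turn about z gives the same grasp; the last joint's range is limited). The gripper opens to 85 mm and grips with 20 to 120 N. Pads are 22 mm wide; open, the fingers measure 114 mm over their backs; the gripper's body (76 mm by 85 mm) begins 54 mm behind the grasp point. The pads swing forward as they close: fully open they stand 13 mm farther back than shut.
Start: joints at [-1.349, 0.332, -0.065, 1.46, 0.022, 1.35, -0.088], TCP at [0.151, 0.606, 0.231] pointing down, gripper open.
Joint ranges: [-2.6, 2.6], [-0.5, 2.12], [-1.47, 1.34], [0.16, 2.42], [-1.27, 4.41], [0.06, 2.06], [-2.6, 2.6]. Speed limits (rad/s): [2.22, 2.22, 2.79, 2.79, 3.14, 3.14, 3.14].

## Interface

Orientations are given as a unit quaternion [x, y, z, w].
In Python, from workcell import manip gives the robot as it stands. The module is installed in compiled form; this text tells all that it offers.
- The arm moves only by the shell command python3 -m creep 'ROWS' [OPENING] [FORCE]. ROWS is a JSON object of lists of equal length, an entry for each row: "slide": the shift along the tool's x, y, z in m, a list of three; "twist": the turn about the tool's z in degrees. A call has 1 to 8 rows; each row shifts and turns the commanded pose from where the row before left it, along the tool's axes as they then stand; what a row does not reach is not made up. A row lasts 1/8 s, in which the tool goes at most 62.5 mm and 10.7 degrees, less where a joint would pass 70% of its speed; a pose out of reach is approached as far as the arm can. A call with a gripper value outside its range is refused whole. OPENING is the opening in per cent of the stroke, from 0 (shut) to 100 (fully open), set as the call begins (- or left out, the last holds). The fingers move at their own pace and stop on an object; FORCE is the grip in N (left out, the last holds). Time passes only in rows, so rows that do not move let the fingers close. It gives the time, the measured TCP pose, the force, the opening and the grip force at its end, in the units of the state.
- manip.get_obs(): the state, without advancing time (a new reading comes with each control period).
- manip.camera(name): name is "scene" or "top" or "wrist"; returns (picture, depth): 420x560x3 uint8, blue, green, red; 420x560 float32, m along the optical axis (not along the pixel's ray), 0 where there is no reading.
- manip.camera_params(name): a dict with "intrinsics" (3x3 intrinsics, pixels), "R" (3x3) and "t" (3): a world point X has camera coordinates R X + t. Camera axes: x right, y down, z forward; pixel columns grow to the right and rows downward; lengths in m; the calibration is good to about 2 mm. A picture is of the moment at which its call begins: read the wrist's pose just before it. camera_params takes no time and is no camera call; for the wrist camera it gives the pose at the moment of the call.
- manip.hand_in(): hands the job in; it is judged then, once.
The state is a dict: "clock": time; "joint_pos": joint angles; "joint_velocities": joint speeds; "tau": joint torques, N m; "position": TCP position; "ee_rot": TCP orientation; "ft_force": force on the tool from outside, world axes, zero at the start; "torque": the same for the moment, N m; "grip_width": opening from 0.0 (shut) to 1.0 (fully open); "grasp_force": force on a finger pad.
Only numpy, scipy, OpenCV 4.12 (cv2) and the standard library are available. Lean on these libraries where they do the work, as an engineer would, in place of code of your own. Each camera call takes 0.05 s, during which the arm holds its last target. There are 200 camera calls.

## Working session

There is one attempt and no reset: what is moved stays moved. The work goes in short steps, Python scripts to look and compute and a shell command to move; the robot and the scene stay as the last step left them, time stands still between calls to the robot, and variables do not carry over. Pictures are saved under pics/ and viewed, at most 10 in all, crops included, and the job is handed in when it is done.

```bash
mkdir -p pics; cat > h.py <<'E'
import numpy as np, cv2
from workcell import manip
from scipy.spatial.transform import Rotation as Rn
def grab(n,f=None):
    p=manip.camera_params(n); im,d=manip.camera(n)
    if f: cv2.imwrite('pics/'+f,im)
    return im,d,np.array(p['intrinsics']),np.array(p['R']),np.array(p['t'])
def cloud(d,K,R,t):
    v,u=np.mgrid[:d.shape[0],:d.shape[1]]
    c=np.stack([(u-K[0,2])/K[0,0]*d,(v-K[1,2])/K[1,1]*d,d],-1)
    return (c-t)@R
def ray(u,v,z,K,R,t):
    r=R.T@np.linalg.inv(K)@np.array([u,v,1.]); o=-R.T@t
    return o+r*(z-o[2])/r[2]
E
python3 - <<'E'
from h import *
o=manip.get_obs(); print({k:np.round(v,3) for k,v in o.items()},manip.pinch_z)
a=grab('top','top.png'); b=grab('scene','scene.png')
for x in(a,b): print(x[2],-x[3].T@x[4],x[3])
np.savez('a.npz',*a);np.savez('b.npz',*b)
E
```

```text
{'clock': np.float64(0.0), 'joint_pos': array([-1.349,  0.333, -0.065,  1.461,  0.022,  1.35 , -0.089]), 'joint_velocities': array([-0.001,  0.   ,  0.   ,  0.001,  0.002,  0.002, -0.   ]), 'tau': array([ 1.0000e-03, -6.2545e+01,  5.0000e-02, -3.9160e+01,  1.6000e-02,
        1.0000e-02, -0.0000e+00]), 'position': array([0.151, 0.606, 0.23 ]), 'ee_rot': array([ 0.122,  0.993, -0.001, -0.   ]), 'ft_force': array([-0.69 , -0.221,  0.811]), 'torque': array([-0.037, -0.033, -0.001]), 'grasp_force': np.float64(0.0), 'grip_width': np.float64(0.997)} 0.0187
[[401.97887846   0.         283.36385082]
 [  0.         401.97887846 206.96866533]
 [  0.           0.           1.        ]] [0.51342169 0.06904902 0.92561846] [[-2.74921054e-02 -9.99621942e-01 -3.95265034e-04]
 [-9.97775400e-01  2.74653402e-02 -6.07446018e-02]
 [ 6.07324929e-02 -1.27561127e-03 -9.98153263e-01]]
[[425.23219895   0.         276.54542223]
 [  0.         425.23219895 209.11303593]
 [  0.           0.           1.        ]] [1.23015667 0.24171464 0.63848345] [[-0.27259366  0.96208269  0.00946526]
 [ 0.60546422  0.17917945 -0.77544039]
 [-0.74773376 -0.20564926 -0.63134983]]
```

View pics/top.png

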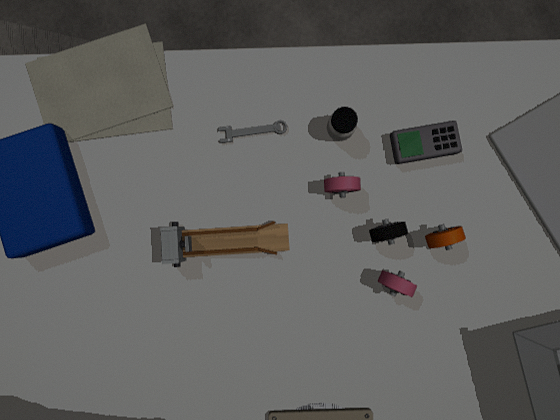

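View pics/scene.png

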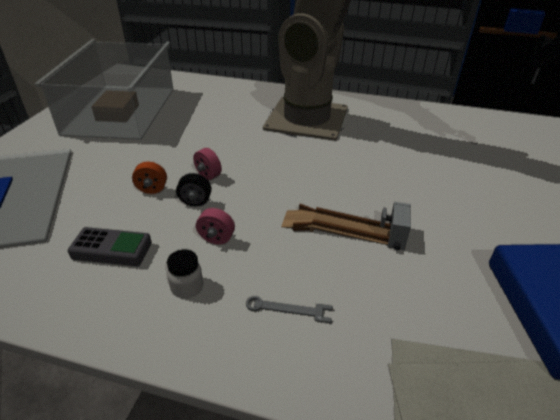

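Top view: black wheel at (388,231), with pink wheels at (342,184) and (397,283) and the orange one at (445,237). The rack runs from its toe at (288,237) to its block at (165,245); the jar, spanner and meter are near row 130. Next I measure wheel and rack.

```bash
python3 - <<'E'
from h import *
a=[np.load('a.npz')[f'arr_{i}'] for i in range(5)]
im,d,K,R,t=a
P=cloud(d,K,R,t)
print('table z',np.median(P[300:340,200:300,2]))
hsv=cv2.cvtColor(im,cv2.COLOR_BGR2HSV)
# tyre points by height
def reg(n,u0,u1,v0,v1,zl,zh,extra=None):
    m=np.zeros(d.shape,bool); m[v0:v1,u0:u1]=1
    m&=(P[...,2]>zl)&(P[...,2]<zh)&(d>0)
    q=P[m]; r=cv2.minAreaRect((q[:,:2]*1000).astype(np.float32))
    print(n,len(q),np.round(r,1).tolist() if 0 else r, q[:,2].max())
    return q
reg('wheel',360,412,212,252,.02,.2)
reg('tyretop',360,412,212,252,.068,.2)
for n,z in(('pink1',(320,365,165,205)),('pink2',(372,422,262,302)),('orange',(420,472,220,255))): reg(n,*z,.02,.2)
q=reg('rack',140,295,215,270,.008,.03)
reg('block',140,295,215,270,.055,.09)
m=(hsv[...,0]>5)&(hsv[...,0]<25)&(hsv[...,1]>80); m[:,:170]=0;m[:,295:]=0;m[:210]=0;m[270:]=0
c=max(cv2.findContours(m.astype(np.uint8),0,1)[0],key=cv2.contourArea); print('wood',cv2.boundingRect(c),cv2.minAreaRect(c))
# toe edge: ground-level ray of rightmost pixels
for v in range(222,254,3):
    us=np.where(m[v])[0]
    if len(us): print(v,us.max(),np.round(ray(us.max()+.5,v,0,K,R,t),4))
big=cv2.resize(np.hstack([im[200:270,150:300],im[200:270,340:430]]),None,fx=3.2,fy=3.2,interpolation=2)
cv2.imwrite('pics/c1.png',np.clip(big.astype(float)*1.8,0,255))
E
```

```text
table z 0.0006577225844479194
wheel 634 ((509.2873840332031, -158.09446716308594), (79.15170288085938, 53.967254638671875), 81.29883575439453) 0.08329867750446997
tyretop 371 ((508.11834716796875, -159.79547119140625), (30.279855728149414, 60.033973693847656), 14.53471565246582) 0.08329867750446997
pink1 624 ((613.4446411132812, -60.91380310058594), (53.695106506347656, 79.04560852050781), 22.69955825805664) 0.08485341972893812
pink2 640 ((396.2561950683594, -172.99371337890625), (79.17577362060547, 53.67926025390625), 87.42813110351562) 0.0824233201431496
orange 676 ((493.0113525390625, -281.2168273925781), (76.95066833496094, 53.6812858581543), 81.71278381347656) 0.08432597707689604
rack 2252 ((497.7443542480469, 194.04965209960938), (101.72784423828125, 248.8155059814453), 2.2188034057617188) 0.02991622205902187
block 766 ((493.4565124511719, 301.94580078125), (77.72295379638672, 59.0821418762207), 2.205636739730835) 0.07222832467046884
wood (182, 221, 107, 37) ((234.99256896972656, 238.77197265625), (33.11283493041992, 106.00888061523438), 88.13232421875)
222 274 [0.5357 0.0892 0.    ]
225 287 [0.5279 0.0595 0.    ]
228 287 [0.521  0.0597 0.    ]
231 287 [0.5142 0.0599 0.    ]
234 287 [0.5073 0.0601 0.    ]
237 287 [0.5004 0.0603 0.    ]
240 288 [0.4935 0.0582 0.    ]
243 288 [0.4866 0.0584 0.    ]
246 288 [0.4798 0.0586 0.    ]
249 288 [0.4729 0.0588 0.    ]
252 276 [0.4668 0.0864 0.    ][ WARN:0@0.256] global loadsave.cpp:1063 imwrite_ Unsupported depth image for selected encoder is fallbacked to CV_8U.
```

View pics/c1.png

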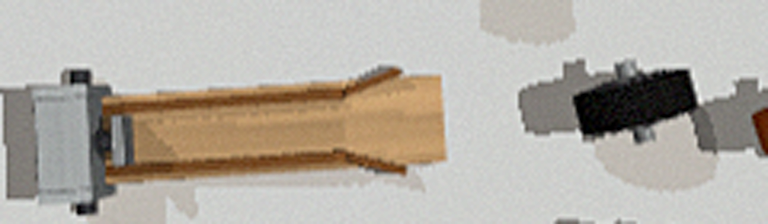

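The crop shows the wheel yawed about 12-15° from the rack axis, with axle ends at (626,68) and (643,133). The rails and the pad, at about (122,140), are clear. I compute the rack axis and the transfer rows.

```bash
python3 - <<'E'
from h import *
im,d,K,R,t=[np.load('a.npz')[f'arr_{i}'] for i in range(5)]
P=cloud(d,K,R,t)
hsv=cv2.cvtColor(im,cv2.COLOR_BGR2HSV)
m=(hsv[...,0]>5)&(hsv[...,0]<25)&(hsv[...,1]>80)
top=[];bot=[]
for u in range(192,256):
    vs=np.where(m[215:265,u])[0]+215
    y=P[vs[0],u,1]; zf=.018-.0882*(y-.06-.07)
    top.append(ray(u,vs[0]-.5,zf+.011,K,R,t)); bot.append(ray(u,vs[-1]+.5,zf+.005,K,R,t))
for n,L in(('top',top),('bot',bot)):
    L=np.array(L); p=np.polyfit(L[:,1],L[:,0],1); print(n,p,'res',np.std(L[:,0]-np.polyval(p,L[:,1])), 'x at y=.06,.2',np.polyval(p,[.06,.2]))
# tyre axle dir: black mask pca / rect at z~.08
mk=(hsv[...,2]<45); w=np.zeros_like(mk); w[212:252,362:412]=mk[212:252,362:412]&(P[212:252,362:412,2]>.06)
q=P[w&(d>0)][:,:2]*1000; print('tyre',cv2.minAreaRect(q.astype(np.float32)),q.mean(0))
# plan rows
n=18; o=manip.get_obs(); p0=o['position']; M=Rn.from_quat(o['ee_rot']).as_matrix(); psi=np.degrees(np.arctan2(M[1,1],M[0,1]))
az0,r0=np.degrees(np.arctan2(p0[1],p0[0])),np.hypot(*p0[:2]); tg=np.array([.5093,-.158]); az1,r1=np.degrees(np.arctan2(tg[1],tg[0])),np.hypot(*tg); ps1=14.5
print(psi,az0,r0,az1,r1)
pp=p0[:2];pt=0;S=[];T=[]
cur=pp.copy()
for i in range(1,n+1):
    s=i/n; a=np.radians(az0+(az1-az0)*s); r=r0+(r1-r0)*s; p=r*np.array([np.cos(a),np.sin(a)])
    yy=np.radians(psi+(ps1-psi)*(i-1)/n); ex=np.array([-np.sin(yy),np.cos(yy)]);ey=np.array([np.cos(yy),np.sin(yy)])
    dl=p-cur; S.append([round(dl@ex,4),round(dl@ey,4),0]);cur=cur+S[-1][0]*ex+S[-1][1]*ey
print(S,(psi-ps1)/n,cur)
E
```

```text
top [-0.03729469  0.5337628 ] res 0.0006324989356847465 x at y=.06,.2 [0.53152511 0.52630386]
bot [-0.04019354  0.47458376] res 0.0007212295879413387 x at y=.06,.2 [0.47217215 0.46654506]
tyre ((508.36553955078125, -160.15882873535156), (33.56194305419922, 69.26815032958984), 18.194026947021484) [ 508.19347464 -156.69636415]
75.97355517377609 75.97124294129588 0.6246858305456516 -17.235443796821958 0.5332452437668806
[[np.float64(-0.0559), np.float64(-0.0076), 0], [np.float64(-0.0552), np.float64(-0.0093), 0], [np.float64(-0.0545), np.float64(-0.0109), 0], [np.float64(-0.0536), np.float64(-0.0126), 0], [np.float64(-0.0527), np.float64(-0.0141), 0], [np.float64(-0.0519), np.float64(-0.0156), 0], [np.float64(-0.0509), np.float64(-0.0172), 0], [np.float64(-0.0499), np.float64(-0.0185), 0], [np.float64(-0.0488), np.float64(-0.02), 0], [np.float64(-0.0478), np.float64(-0.0213), 0], [np.float64(-0.0467), np.float64(-0.0226), 0], [np.float64(-0.0455), np.float64(-0.0238), 0], [np.float64(-0.0444), np.float64(-0.0251), 0], [np.float64(-0.0432), np.float64(-0.0262), 0], [np.float64(-0.0419), np.float64(-0.0273), 0], [np.float64(-0.0406), np.float64(-0.0284), 0], [np.float64(-0.0394), np.float64(-0.0294), 0], [np.float64(-0.0381), np.float64(-0.0303), 0]] 3.4151975096542273 [ 0.50931578 -0.15800836]
```

```bash
python3 -m creep '{"slide":[[-0.056,-0.0075,0],[-0.055,-0.0095,0],[-0.0545,-0.011,0],[-0.0535,-0.0125,0],[-0.0525,-0.014,0],[-0.052,-0.0155,0],[-0.051,-0.017,0],[-0.05,-0.0185,0]],"twist":[3.4,3.4,3.4,3.4,3.4,3.4,3.4,3.4]}' 100
python3 -m creep '{"slide":[[-0.049,-0.02,0],[-0.048,-0.0215,0],[-0.0465,-0.0225,0],[-0.0455,-0.024,0],[-0.0445,-0.025,0],[-0.043,-0.026,0],[-0.042,-0.0275,0],[-0.0405,-0.0285,0]],"twist":[3.4,3.4,3.4,3.4,3.4,3.4,3.4,3.4]}'
python3 -m creep '{"slide":[[-0.0395,-0.0295,0],[-0.038,-0.0305,0],[0,0,0]],"twist":[3.4,3.5,0]}'
python3 - <<'E'
from h import *
o=manip.get_obs(); print(o['position'],o['joint_pos'].round(2),Rn.from_quat(o['ee_rot']).as_matrix().round(4))
a=grab('wrist','w1.png'); np.savez('w1.npz',*a); print(a[2],-a[3].T@a[4],a[3].round(3)); print(manip.get_obs()['clock'])
E
```

```text
clock: 1.1
position: [0.4823, 0.3304, 0.2309]
ee_rot: [0.353, 0.936, -0.0, -0.0]
ft_force: [0.3, 0.4, -0.5]
grip_width: 1.001
grasp_force: 0.0
clock: 2.1
position: [0.5405, -0.0659, 0.231]
ee_rot: [0.563, 0.826, -0.0, -0.0]
ft_force: [1.2, -0.1, -0.1]
grip_width: 1.001
grasp_force: 0.0
clock: 2.48
position: [0.5092, -0.1617, 0.2314]
ee_rot: [0.614, 0.789, -0.0, 0.0]
ft_force: [-0.2, -0.1, -0.1]
grip_width: 1.002
grasp_force: 0.0
[ 0.5091503  -0.16168786  0.23137018] [-0.34  0.13  0.62  1.73 -0.08  1.3   0.54] [[-2.460e-01  9.693e-01 -2.000e-04]
 [ 9.693e-01  2.460e-01 -6.000e-04]
 [-6.000e-04 -3.000e-04 -1.000e+00]]
[[325.78400198   0.         279.38951949]
 [  0.         325.78400198 213.49160828]
 [  0.           0.           1.        ]] [ 0.48822279 -0.08014021  0.3737919 ] [[ 0.969  0.245  0.   ]
 [ 0.231 -0.915  0.33 ]
 [ 0.081 -0.32  -0.944]]
2.525
```

View pics/w1.png

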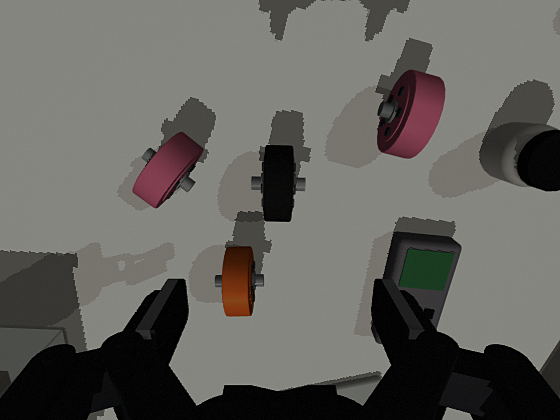

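The wrist view shows the black wheel at (278,183), its axle ends at about (251,184) and (306,184), with the fingers to either side lower in the picture.

```bash
python3 - <<'E'
from h import *
im,d,K,R,t=[np.load('w1.npz')[f'arr_{i}'] for i in range(5)]
P=cloud(d,K,R,t)
w=np.zeros(d.shape,bool); w[140:228,246:312]=1
w&=(P[...,2]>.03)&(d>0)
hsv=cv2.cvtColor(im,cv2.COLOR_BGR2HSV)
A=w&(P[...,2]<.055)
# columns: axle ends
vs,us=np.where(w)
blk=w&(im.max(2)<45)
ax=w&(im.max(2)>70); v,u=np.where(ax)
for s in (u<265,u>292):
    print('axle end px',u[s].min(),u[s].max(),np.median(v[s]),v[s].min(),v[s].max(), P[ax][s].mean(0).round(4))
L=ray(u.min()-.5,np.median(v[u<265]),.043,K,R,t);Rr=ray(u.max()+.5,np.median(v[u>292]),.043,K,R,t)
print(L,Rr,(L+Rr)/2,np.linalg.norm(L-Rr),np.degrees(np.arctan2(Rr[1]-L[1],Rr[0]-L[0])))
q=P[w][:,:2]*1000; print(cv2.minAreaRect(q.astype(np.float32)))
vb,ub=np.where(blk); 
# tyre rim edges along v -> left and right side lines at top
up=[(vv,ub[vb==vv].min(),ub[vb==vv].max()) for vv in range(vb.min(),vb.max(),8)]; print(up)
E
```

```text
axle end px 251 263 186.0 177 216 [ 0.4871 -0.1701  0.0492]
axle end px 293 304 186.0 182 207 [ 0.5293 -0.1574  0.0477]
[ 0.47998414 -0.17009663  0.043     ] [ 0.53467923 -0.15625927  0.043     ] [ 0.50733169 -0.16317795  0.043     ] 0.056418312323179835 14.197414853744753
((506.5124206542969, -159.9144287109375), (55.27912521362305, 77.46468353271484), 14.046097755432129)
[(145, np.int64(266), np.int64(277)), (153, np.int64(265), np.int64(292)), (161, np.int64(264), np.int64(293)), (169, np.int64(262), np.int64(295)), (177, np.int64(252), np.int64(295)), (185, np.int64(261), np.int64(295)), (193, np.int64(263), np.int64(294)), (201, np.int64(262), np.int64(293)), (209, np.int64(263), np.int64(291)), (217, np.int64(264), np.int64(290))]
```

```bash
python3 -m creep '{"slide":[[0.002,-0.002,0.05],[0,0,0.05],[0,0,0.05],[0,0,0.04],[0,0,0.019],[0,0,0],[0,0,0]],"twist":[0,0,0,0,0,0,0]}'
python3 - <<'E'
from h import *
o=manip.get_obs(); print(o['position'],o['ft_force'].round(2))
a=grab('wrist','w2.png')
E
```

```text
clock: 3.4
position: [0.5097, -0.156, 0.0237]
ee_rot: [0.611, 0.792, 0.001, 0.001]
ft_force: [0.1, -0.4, 0.6]
grip_width: 0.999
grasp_force: 0.0
[ 0.5096574  -0.1560324   0.02369049] [ 0.11 -0.36  0.58]
```

View pics/w2.png

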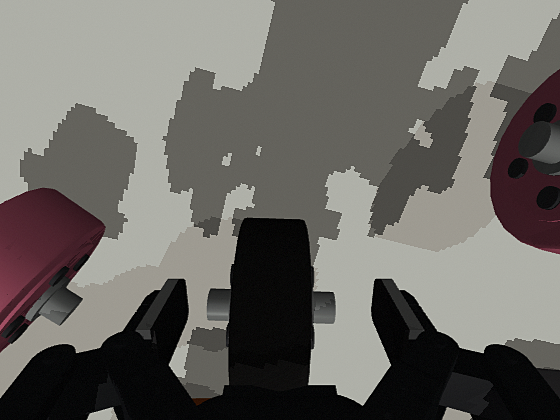

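The wheel sits between the fingers, axle from 207 to 335 px and finger gap 187–373, so I shift 4 mm to −y (tool) and 3 mm back, then close gently.

```bash
python3 -m creep '{"slide":[[-0.003,-0.004,0.001],[0,0,0],[0,0,0]],"twist":[0,0,0]}'
python3 -m creep '{"slide":[[0,0,0],[0,0,0],[0,0,0],[0,0,0],[0,0,0],[0,0,0]],"twist":[0,0,0,0,0,0]}' 55 25
python3 - <<'E'
from h import *
o=manip.get_obs(); print(o['position'],o['ft_force'].round(2),o['grip_width'],o['grasp_force'])
a=grab('wrist','w3.png')
E
```

```text
clock: 3.82
position: [0.5055, -0.16, 0.0215]
ee_rot: [0.611, 0.792, 0.0, 0.0]
ft_force: [0.6, -0.1, -0.1]
grip_width: 1.001
grasp_force: 0.0
clock: 4.58
position: [0.5058, -0.1599, 0.0215]
ee_rot: [0.611, 0.792, 0.0, 0.0]
ft_force: [2.7, -0.4, 4.3]
grip_width: 0.65
grasp_force: 26.5
[ 0.50583608 -0.15993658  0.02153142] [ 2.69 -0.4   4.26] 0.6499791219463733 26.47901862859726
```

View pics/w3.png

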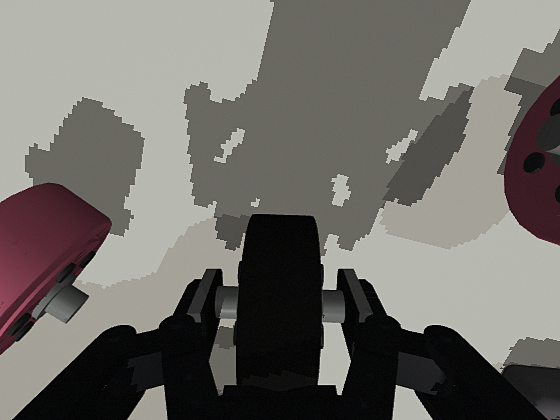

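```bash
python3 -m creep '{"slide":[[0.005,0,0],[0.01,0,0],[0.01,0,0],[0.01,0,0],[0.01,0,0],[0.01,0,0],[0.01,0,0],[0.005,0,0]],"twist":[2,3.7,3.7,3.7,3.7,1.7,0,0]}' 55 35
```

```text
clock: 5.62
position: [0.5015, -0.09, 0.0216]
ee_rot: [0.73, 0.684, 0.001, 0.001]
ft_force: [6.3, -0.5, 2.2]
grip_width: 0.643
grasp_force: 36.6
```

```bash
python3 -m creep '{"slide":[[0.01,0,0],[0.01,0,0],[0.01,0,0],[0.01,0,0],[0.01,0,0],[0.01,0,0],[0.005,0,0],[0,0,0]],"twist":[0,-1.5,-1.5,-1.5,-1.3,0,0,0]}'
python3 - <<'E'
from h import *
o=manip.get_obs(); print(o['position'],o['ft_force'].round(2),o['ee_rot'])
a=grab('wrist','w4.png'); np.savez('w4.npz',*a); print((-a[3].T@a[4]).round(4))
E
```

```text
clock: 6.62
position: [0.5025, -0.0249, 0.0216]
ee_rot: [0.694, 0.72, 0.001, 0.0]
ft_force: [5.5, -0.2, 3.7]
grip_width: 0.647
grasp_force: 36.7
[ 0.50252735 -0.02490129  0.02160656] [ 5.51 -0.2   3.72] [6.94240091e-01 7.19743119e-01 6.02044762e-04 4.20822822e-04]
[0.4992 0.0591 0.1641]
```

View pics/w4.png

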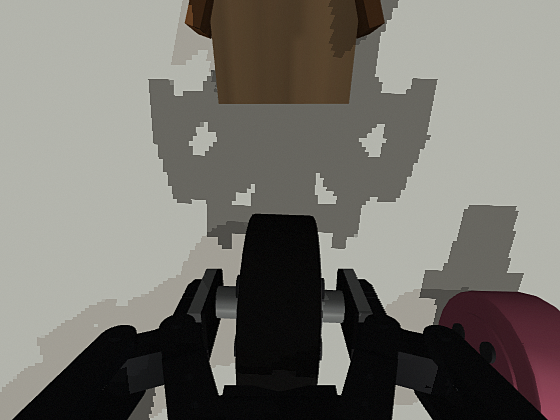

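The ramp toe corners are at (218,103) and (350,103). The wheel runs straight at it, centred at about column 280.

```bash
python3 - <<'E'
from h import *
im,d,K,R,t=[np.load('w4.npz')[f'arr_{i}'] for i in range(5)]
hsv=cv2.cvtColor(im,cv2.COLOR_BGR2HSV)
m=((hsv[...,0]>3)&(hsv[...,0]<25)&(hsv[...,1]>90)).astype(np.uint8); m[130:]=0
bot=[(u,np.where(m[:,u])[0].max()+.5) for u in range(225,345,4)]
b=np.array([ray(u,v,0,K,R,t) for u,v in bot]); pb=np.polyfit(b[:,0],b[:,1],1); print('toe edge az',np.degrees(np.arctan(pb[0])),'y',b[:,1].mean())
E={}
for n,f,dx in(('L',np.min,-.5),('R',np.max,.5)):
    pts=[]
    for v in range(45,102,4):
        u=f(np.where(m[v])[0])+dx
        p=ray(u,v,0,K,R,t)
        for _ in range(4): p=ray(u,v,max(0,(p[1]-b[:,1].mean())*18/70),K,R,t)
        pts.append(p)
    pts=np.array(pts); q=np.polyfit(pts[:,1],pts[:,0],1); E[n]=q; print(n,q,np.polyval(q,[.06,.08]),np.std(pts[:,0]-np.polyval(q,pts[:,1])))
print('mid',(np.polyval(E['L'],[.06,.08,.1])+np.polyval(E['R'],[.06,.08,.1]))/2)
o=manip.get_obs();M=Rn.from_quat(o['ee_rot']).as_matrix();print('heading',np.degrees(np.arctan2(M[1,0],M[0,0])))
# tyre centre cols
for v in (225,240): 
    us=np.where(im[v,230:330].max(1)<50)[0]+230; print(v,us.min(),us.max(),ray((us.min()+us.max())/2,v,.078,K,R,t))
E
```

```text
toe edge az 2.0262346160554188 y 0.05757322246272872
L [-0.03716972  0.47262259] [0.47039241 0.46964901] 0.00012763640645298277
R [-0.04406798  0.53504643] [0.53240235 0.53152099] 0.00014478774278514305
mid [0.50139738 0.500585   0.49977263]
heading 92.05618480542415
225 248 316 [0.50131988 0.02568296 0.078     ]
240 245 318 [0.50135204 0.02104879 0.078     ]
```

```bash
python3 -m creep '{"slide":[[0.006,0.0005,0],[0.01,0.0005,0],[0.01,0.0005,0],[0.01,0,0],[0.01,0,0],[0.01,0,0],[0.01,0,0],[0.004,0,0]],"twist":[0,0,0,0,0,0,0,0]}'
python3 -m creep '{"slide":[[0.004,0,0],[0.004,0,-0.0005],[0.004,0,-0.001],[0.004,0,-0.001],[0.004,0,-0.001],[0,0,0]],"twist":[0,0,0,0,0,0]}'
```

```text
clock: 7.68
position: [0.5015, 0.0454, 0.0216]
ee_rot: [0.694, 0.72, 0.001, 0.0]
ft_force: [6.6, 0.1, 4.0]
grip_width: 0.645
grasp_force: 36.7
clock: 8.43
position: [0.5, 0.0647, 0.0248]
ee_rot: [0.695, 0.719, -0.0, -0.0]
ft_force: [3.2, -1.8, 1.8]
grip_width: 0.646
grasp_force: 36.7
```

```bash
python3 -m creep '{"slide":[[0.005,0.0005,-0.0012],[0.005,0,-0.0013],[0.005,0,-0.0012],[0.005,0,-0.0013],[0,0,0]],"twist":[0,0,0,0,0]}'
python3 - <<'E'
from h import *
o=manip.get_obs(); print(o['position'],o['ft_force'].round(2))
a=grab('wrist','w5.png'); np.savez('w5.npz',*a)
E
```

```text
clock: 9.05
position: [0.4998, 0.0851, 0.0298]
ee_rot: [0.694, 0.72, 0.0, -0.0]
ft_force: [2.1, -1.3, 1.9]
grip_width: 0.645
grasp_force: 37.1
[0.49982688 0.08505008 0.02981819] [ 2.14 -1.32  1.89]
```

View pics/w5.png

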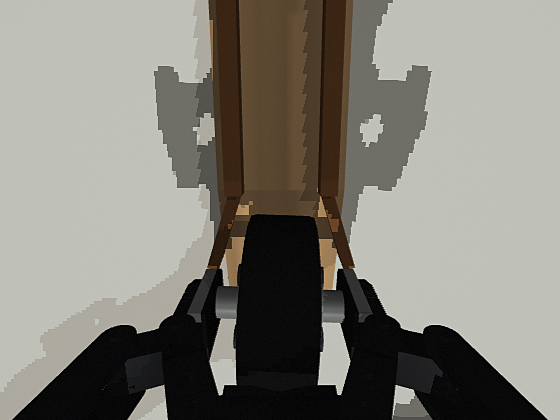

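The channel lies between about columns 243 and 320 at the crest (row 190). The tyre front, 249–317, is centred on it, so I continue up.

```bash
python3 -m creep '{"slide":[[0.004,0,-0.001],[0.004,0,-0.001],[0.004,0,-0.0011],[0.004,0,-0.001],[0,0,0]],"twist":[0,0,0,0,0]}'
python3 -m creep '{"slide":[[0.004,0,-0.001],[0.004,0,-0.001],[0.004,0,-0.0011],[0.004,0,-0.001],[0,0,0]],"twist":[0,0,0,0,0]}'
```

```text
clock: 9.72
position: [0.4994, 0.1009, 0.0339]
ee_rot: [0.695, 0.719, 0.0, -0.0]
ft_force: [3.1, -0.1, -1.9]
grip_width: 0.646
grasp_force: 37.2
clock: 10.35
position: [0.4987, 0.1169, 0.038]
ee_rot: [0.695, 0.719, -0.0, -0.0]
ft_force: [0.4, -0.6, -3.8]
grip_width: 0.644
grasp_force: 37.5
```

```bash
python3 -m creep '{"slide":[[0.001,0,0.001],[0.002,0,0],[0,0,0]],"twist":[0,0,0]}'
```

```text
clock: 10.72
position: [0.499, 0.1188, 0.0379]
ee_rot: [0.695, 0.719, -0.0, -0.0]
ft_force: [-3.8, -3.5, 13.0]
grip_width: 0.646
grasp_force: 38.9
```

```bash
python3 -m creep '{"slide":[[0.002,0,-0.0005],[0.002,0,-0.0004],[0,0,0]],"twist":[0,0,0]}'
python3 -m creep '{"slide":[[0.002,0,-0.0001],[0.002,0,-0.0001],[0,0,0]],"twist":[0,0,0]}'
```

```text
clock: 11.1
position: [0.4989, 0.1233, 0.0388]
ee_rot: [0.695, 0.719, 0.0, -0.0]
ft_force: [-3.2, -2.6, 10.4]
grip_width: 0.643
grasp_force: 38.7
clock: 11.48
position: [0.4989, 0.1278, 0.0392]
ee_rot: [0.695, 0.719, 0.001, -0.0]
ft_force: [-4.0, -1.7, 12.0]
grip_width: 0.646
grasp_force: 38.9
```

```bash
python3 -m creep '{"slide":[[0.002,-0.0003,0],[0.002,-0.0002,0],[0.002,0,0],[0.002,0,0.0002],[0,0,0]],"twist":[0,0,0,0,0]}'
python3 -m creep '{"slide":[[0.002,0,0.0002],[0.003,0,0.0002],[0.003,0,0.0003],[0,0,0]],"twist":[0,0,0,0]}'
```

```text
clock: 12.1
position: [0.4986, 0.1364, 0.039]
ee_rot: [0.695, 0.719, 0.001, -0.0]
ft_force: [-0.7, 1.0, 8.7]
grip_width: 0.646
grasp_force: 38.6
clock: 12.6
position: [0.4985, 0.1444, 0.0383]
ee_rot: [0.695, 0.719, 0.001, 0.0]
ft_force: [-0.9, 1.8, 8.7]
grip_width: 0.645
grasp_force: 38.5
```

```bash
python3 -m creep '{"slide":[[0.006,0,0.0005],[0.006,0,0.0005],[0.006,0,0.0006],[0.006,0,0.0005],[0,0,0]],"twist":[0,0,0,0,0]}'
python3 -m creep '{"slide":[[0.006,0,0.0005],[0.006,0,0.0005],[0.006,0,0.0005],[0.002,0,0.0002],[0,0,0]],"twist":[0,0,0,0,0]}'
```

```text
clock: 13.22
position: [0.4982, 0.1686, 0.0362]
ee_rot: [0.695, 0.719, 0.002, 0.0]
ft_force: [2.3, -0.1, 6.1]
grip_width: 0.646
grasp_force: 38.3
clock: 13.85
position: [0.4978, 0.1882, 0.0346]
ee_rot: [0.695, 0.719, 0.002, 0.001]
ft_force: [4.6, 1.0, 5.5]
grip_width: 0.641
grasp_force: 38.2
```

```bash
python3 -m creep '{"slide":[[0.003,0.0003,0.0003],[0.003,0.0002,0.0003],[0.003,0,0.0002],[0.003,0,0.0002],[0,0,0]],"twist":[0,0,0,0,0]}'
python3 -m creep '{"slide":[[0.002,0,0.0002],[0.002,0,0.0002],[0.001,0,0.0001],[0,0,0]],"twist":[0,0,0,0]}'
```

```text
clock: 14.48
position: [0.4977, 0.2002, 0.0335]
ee_rot: [0.695, 0.719, 0.002, 0.001]
ft_force: [5.1, 1.4, 5.9]
grip_width: 0.643
grasp_force: 38.3
clock: 14.98
position: [0.4977, 0.205, 0.0331]
ee_rot: [0.695, 0.719, 0.002, 0.001]
ft_force: [4.3, 0.7, 7.1]
grip_width: 0.642
grasp_force: 38.3
```

```bash
python3 -m creep '{"slide":[[0.002,0,0.0001],[0.002,0,0.0002],[0.001,0,0.0001],[0,0,0]],"twist":[0,0,0,0]}'
python3 - <<'E'
from h import *
o=manip.get_obs(); print(o['position'],o['ft_force'].round(2))
a=grab('wrist','w6.png'); np.savez('w6.npz',*a)
b=grab('top'); np.savez('t2.npz',*b)
s=grab('scene'); 
cv2.imwrite('pics/c2.png',np.vstack([np.hstack([cv2.resize(b[0][205:275,140:280],(420,210)),cv2.resize(s[0][170:260,280:430],(360,210))]),np.hstack([cv2.resize(a[0],(480,360)),np.zeros((360,300,3),np.uint8)])]))
E
```

```text
clock: 15.48
position: [0.4976, 0.21, 0.0327]
ee_rot: [0.695, 0.719, 0.002, 0.001]
ft_force: [5.8, 0.8, 6.5]
grip_width: 0.642
grasp_force: 38.3
[0.49761577 0.20995067 0.03266409] [5.82 0.76 6.53]
```

View pics/c2.png

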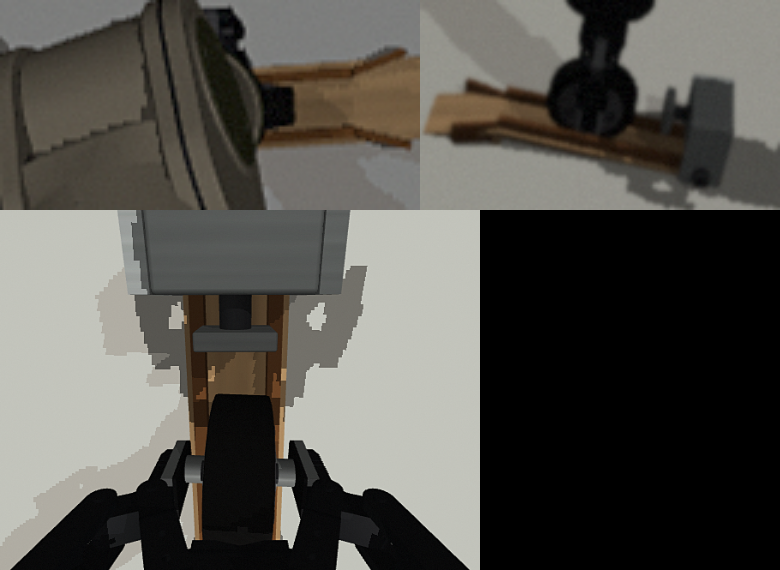

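The wheel stands in the channel between the rails, with the pad's front edge ahead at about (274,163) in the full wrist frame and a gap left.

```bash
python3 - <<'E'
from h import *
im,d,K,R,t=[np.load('w6.npz')[f'arr_{i}'] for i in range(5)]
P=cloud(d,K,R,t)
g=im[140:185,270:280].max(2).mean(1); print(g.round(0))
for v in(160,162,164,166): print(v,ray(274,v,.064,K,R,t),P[v,274])
v=162
print([int(x) for x in im[155,205:345].max(1)])
for uu in (226,322): print(ray(uu,155,.064,K,R,t))
for v in (222,235): 
    us=np.where(im[v,230:330].max(1)<42)[0]+230; print(v,us.min(),us.max(),ray((us.min()+us.max())/2,v,.085,K,R,t))
E
```

```text
[52. 47. 47. 70. 68. 68. 68. 68. 69. 67. 67. 66. 65. 66. 64. 64. 66. 65.
 65. 66. 66. 66. 67. 68. 52. 43. 90. 85. 83. 87. 86. 86. 86. 88. 96. 95.
 96. 95. 96. 95. 95. 95. 95. 94. 95.]
160 [0.49341305 0.27446263 0.064     ] [0.49341659 0.27456421 0.06458675]
162 [0.49343238 0.27377657 0.064     ] [0.493435   0.2738567  0.06444694]
164 [0.49345179 0.27308773 0.064     ] [0.49344479 0.27285933 0.0627686 ]
166 [0.49347128 0.2723961  0.064     ] [0.49314448 0.26102281 0.00467209]
[88, 86, 87, 86, 88, 87, 87, 87, 88, 88, 88, 74, 72, 72, 72, 75, 74, 48, 42, 43, 57, 59, 63, 64, 64, 64, 63, 66, 65, 62, 65, 62, 63, 63, 63, 65, 64, 63, 66, 65, 62, 63, 62, 65, 62, 65, 63, 63, 64, 64, 63, 63, 63, 63, 64, 65, 62, 64, 64, 63, 63, 65, 63, 64, 64, 64, 63, 63, 64, 64, 64, 65, 65, 65, 64, 65, 63, 65, 66, 64, 65, 65, 63, 65, 64, 66, 65, 65, 64, 65, 66, 65, 65, 66, 67, 66, 66, 64, 68, 64, 64, 66, 65, 66, 63, 66, 65, 63, 64, 64, 65, 65, 63, 66, 67, 66, 64, 63, 51, 60, 58, 60, 57, 58, 98, 107, 106, 104, 102, 104, 104, 119, 116, 114, 114, 114, 114, 115, 113, 116]
[0.47705317 0.27562981 0.064     ]
[0.5096996  0.27670243 0.064     ]
222 233 315 [0.49405716 0.25973234 0.085     ]
235 241 318 [0.49582434 0.25561884 0.085     ]
```

```bash
python3 -m creep '{"slide":[[0.002,0,0.0002],[0.003,-0.0003,0.0003],[0.003,-0.0003,0.0002],[0.003,-0.0003,0.0003],[0.003,0,0.0003],[0,0,0]],"twist":[-1,-1,0,0,0,0]}'
python3 -m creep '{"slide":[[0.002,0,0.0002],[0.002,0,0.0001],[0.001,0,0.0001],[0,0,0]],"twist":[0,0,0,0]}'
```

```text
clock: 16.38
position: [0.4961, 0.2241, 0.0314]
ee_rot: [0.682, 0.731, 0.002, 0.001]
ft_force: [6.3, 1.6, 5.7]
grip_width: 0.647
grasp_force: 38.2
clock: 16.88
position: [0.4957, 0.2289, 0.031]
ee_rot: [0.682, 0.731, 0.002, 0.001]
ft_force: [7.1, 1.4, 5.2]
grip_width: 0.647
grasp_force: 38.2
```

```bash
python3 -m creep '{"slide":[[0.001,0,0.0001],[0.001,0,0.0001],[0.001,0,0.0001],[0,0,0]],"twist":[0.5,0.5,0.5,0]}'
python3 -m creep '{"slide":[[0.001,0,0.0001],[0.001,0,0.0001],[0.001,0,0.0001],[0,0,0]],"twist":[0,0,0,0]}'
python3 -m creep '{"slide":[[0.001,0,0.0001],[0.001,0,0.0001],[0.001,0,0.0001],[0,0,0]],"twist":[0,0,0,0]}'
```

```text
clock: 17.38
position: [0.4955, 0.2319, 0.0307]
ee_rot: [0.692, 0.722, 0.002, 0.001]
ft_force: [5.7, 0.8, 5.8]
grip_width: 0.639
grasp_force: 38.3
clock: 17.88
position: [0.4955, 0.2342, 0.0305]
ee_rot: [0.692, 0.722, 0.002, 0.001]
ft_force: [5.1, -1.5, 7.2]
grip_width: 0.647
grasp_force: 38.5
clock: 18.38
position: [0.4955, 0.2357, 0.0303]
ee_rot: [0.692, 0.722, 0.001, 0.001]
ft_force: [4.6, -7.0, 11.5]
grip_width: 0.643
grasp_force: 38.8
```

```bash
python3 -m creep '{"slide":[[0.001,0,0],[0.001,0,0],[0.001,0,0],[0,0,0]],"twist":[0,0,0,0]}'
python3 -m creep '{"slide":[[0.001,0,0],[0.001,0,0],[0.001,0,0.0001],[0,0,0]],"twist":[0,0,0,0]}'
```

```text
clock: 18.88
position: [0.4954, 0.2384, 0.0301]
ee_rot: [0.692, 0.721, 0.001, 0.002]
ft_force: [5.7, -6.7, 9.5]
grip_width: 0.646
grasp_force: 38.6
clock: 19.38
position: [0.4952, 0.2413, 0.0298]
ee_rot: [0.692, 0.721, 0.001, 0.002]
ft_force: [6.2, -6.7, 7.9]
grip_width: 0.641
grasp_force: 38.5
```

```bash
python3 -m creep '{"slide":[[0.001,0,0],[0.001,0,0.0001],[0.001,0,0.0001],[0,0,0]],"twist":[0,0,0,0]}'
python3 -m creep '{"slide":[[0.001,0,0],[0.0005,0,0.0001],[0.0005,0,0],[0,0,0]],"twist":[0,0,0,0]}'
```

```text
clock: 19.88
position: [0.495, 0.2443, 0.0296]
ee_rot: [0.692, 0.721, 0.001, 0.002]
ft_force: [5.9, -6.9, 7.3]
grip_width: 0.645
grasp_force: 38.5
clock: 20.38
position: [0.4949, 0.2462, 0.0294]
ee_rot: [0.692, 0.721, 0.001, 0.002]
ft_force: [5.5, -6.1, 7.9]
grip_width: 0.645
grasp_force: 38.5
```

```bash
python3 -m creep '{"slide":[[0.0005,0,0.0001],[0.0005,0,0],[0,0,0]],"twist":[0,0,0]}'
```

```text
clock: 20.75
position: [0.4948, 0.2472, 0.0294]
ee_rot: [0.692, 0.721, 0.001, 0.002]
ft_force: [5.4, -6.7, 7.2]
grip_width: 0.644
grasp_force: 38.5
```

```bash
python3 -m creep '{"slide":[[0.0005,0,0],[0.0003,0,0],[0,0,0]],"twist":[0,0,0]}'
```

```text
clock: 21.12
position: [0.4947, 0.2479, 0.0293]
ee_rot: [0.693, 0.721, 0.001, 0.001]
ft_force: [5.3, -7.0, 7.9]
grip_width: 0.644
grasp_force: 38.5
```

```bash
python3 -m creep '{"slide":[[0.0003,0,0],[0.0003,0,0],[0,0,0]],"twist":[0,0,0]}'
```

```text
clock: 21.5
position: [0.4947, 0.2483, 0.0292]
ee_rot: [0.693, 0.721, 0.0, 0.002]
ft_force: [5.9, -8.0, 7.2]
grip_width: 0.647
grasp_force: 38.5
```

```bash
python3 -m creep '{"slide":[[0.0003,0,0],[0.0002,0,0],[0,0,0]],"twist":[0,0,0]}'
```

```text
clock: 21.88
position: [0.4947, 0.2484, 0.0292]
ee_rot: [0.693, 0.721, 0.0, 0.002]
ft_force: [6.1, -8.7, 9.0]
grip_width: 0.641
grasp_force: 38.6
```

```bash
python3 -m creep '{"slide":[[0.0003,0,0],[0.0003,0,0],[0,0,0]],"twist":[0,0,0]}'
```

```text
clock: 22.25
position: [0.4947, 0.2484, 0.0292]
ee_rot: [0.693, 0.721, -0.0, 0.002]
ft_force: [4.8, -12.1, 8.7]
grip_width: 0.648
grasp_force: 38.7
```

```bash
python3 -m creep '{"slide":[[0.0003,0,0],[0.0002,0,0],[0,0,0]],"twist":[0,0,0]}'
```

```text
clock: 22.62
position: [0.4947, 0.2484, 0.0292]
ee_rot: [0.693, 0.721, -0.0, 0.002]
ft_force: [5.2, -12.6, 10.2]
grip_width: 0.644
grasp_force: 38.7
```

```bash
python3 -m creep '{"slide":[[-0.0003,0.0003,-0.0001],[-0.0003,0.0002,-0.0002],[0,0,0]],"twist":[0,0,0]}'
```

```text
clock: 23.0
position: [0.4947, 0.2484, 0.0292]
ee_rot: [0.693, 0.721, -0.0, 0.002]
ft_force: [4.1, -9.9, 7.4]
grip_width: 0.646
grasp_force: 38.5
```

```bash
python3 -m creep '{"slide":[[-0.0003,0.0003,-0.0002],[-0.0003,0.0003,-0.0001],[-0.0002,0,0],[0,0,0]],"twist":[0,0,0,0]}' 55 20
python3 -m creep '{"slide":[[0,0,0],[0,0,0],[0,0,0],[0,0,0]],"twist":[0,0,0,0]}' 72
```

```text
clock: 23.5
position: [0.4948, 0.2483, 0.0293]
ee_rot: [0.692, 0.721, -0.0, 0.001]
ft_force: [3.8, -7.3, 6.2]
grip_width: 0.645
grasp_force: 38.3
clock: 24.0
position: [0.4935, 0.251, 0.0289]
ee_rot: [0.692, 0.722, -0.0, -0.0]
ft_force: [0.1, -0.4, 0.6]
grip_width: 0.718
grasp_force: 0.0
```

```bash
python3 -m creep '{"slide":[[0,0,0],[0,0,0],[0,0,0],[0,0,0],[0,0,-0.005],[0,0,-0.015],[0,0,-0.02],[0,0,-0.02]],"twist":[0,0,0,0,0,0,0,0]}' 100
python3 -m creep '{"slide":[[0,0,-0.03],[0,0,-0.04],[0,0,-0.04],[-0.03,0,-0.03],[-0.04,0,0],[-0.03,0,0],[0,0,0]],"twist":[0,0,0,0,0,0,0]}'
python3 - <<'E'
from h import *
a=grab('wrist'); s=grab('scene')
im,d,K,R,t=a; np.savez('w7.npz',*a)
o=manip.get_obs(); print(o['position'],o['clock'])
cv2.imwrite('pics/c3.png',np.hstack([cv2.resize(im,(440,330)),cv2.resize(s[0][150:280,260:430],(360,330)) ]))
E
```

```text
clock: 25.0
position: [0.4939, 0.2509, 0.0907]
ee_rot: [0.692, 0.722, 0.0, 0.0]
ft_force: [-0.0, 0.2, 0.1]
grip_width: 0.998
grasp_force: 0.0
clock: 25.88
position: [0.4985, 0.1482, 0.2304]
ee_rot: [0.693, 0.721, 0.001, 0.0]
ft_force: [-0.0, 1.2, 0.4]
grip_width: 0.999
grasp_force: 0.0
[0.49801429 0.15126389 0.22983154] 25.975
```

View pics/c3.png

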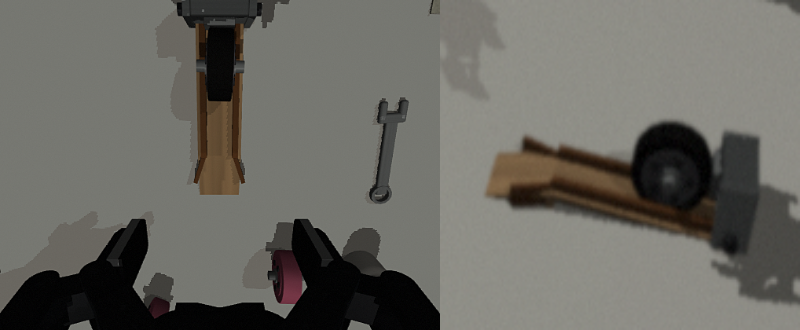

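The wheel stands upright in the channel, against or very near the pad at the block. I check that numerically.

```bash
python3 - <<'E'
from h import *
im,d,K,R,t=grab('wrist'); P=cloud(d,K,R,t)
u=int(220/440*560)
for v in range(20,135,6): print(v,P[v,u].round(4),im[v,u])
m=(P[...,2]>.045)&(P[...,1]<.285)&(P[...,1]>.18)&(abs(P[...,0]-.494)<.06)&(d>0)
q=P[m]; print(q[:,1].min(),q[:,0].min(),q[:,0].max(),q[:,2].max())
E
```

```text
20 [0.4926 0.2975 0.0669] [51 51 51]
26 [0.4927 0.2937 0.0638] [33 34 34]
32 [0.4929 0.2892 0.0642] [72 75 74]
38 [0.4931 0.2863 0.0546] [14 14 13]
44 [0.4933 0.2793 0.0703] [6 7 4]
50 [0.4935 0.2741 0.0755] [3 4 4]
56 [0.4937 0.2693 0.079 ] [2 3 5]
62 [0.4939 0.2644 0.0835] [5 5 6]
68 [0.4941 0.2597 0.0855] [5 6 6]
74 [0.4943 0.2552 0.0864] [2 2 1]
80 [0.4945 0.2508 0.085 ] [3 5 5]
86 [0.4947 0.2461 0.0878] [ 9 10 10]
92 [0.4949 0.2416 0.0859] [7 7 5]
98 [0.4951 0.2369 0.0865] [4 3 6]
104 [0.4953 0.2322 0.0842] [ 8  8 10]
110 [0.4955 0.2274 0.0819] [6 8 8]
116 [0.4957 0.2223 0.0786] [8 9 9]
122 [0.496  0.2171 0.0744] [6 6 6]
128 [0.4963 0.2114 0.0669] [5 5 7]
134 [0.4969 0.2007 0.0112] [40 60 79]
0.2063502523723257 0.4679229760867581 0.5238184616911625 0.08945481145801369
```

```bash
python3 -c "
from workcell import manip
print(manip.hand_in())"
```

```text
the job is handed in; nothing more can be done
None
```

The wheel was rolled up the ramp into the rack, the pad was pressed home at about 13 N, and the wheel was left standing against it; the job is handed in at about 26 s. Two caveats: the wheel came close to lifting just before the crest (wrist force −3.8 N), and I did not re-check the jar and meter afterwards.

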